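# Index a table leg to its next station in a fluting jig

### The job

The table leg in the fluting jig is ready for its next flute: with a fingertip, push the locking bolt on top of the headstock back until it is clear of the toothed index plate, then roll the knurled handwheel on by exactly one click (one of its twelve stations), the top of its rim going away from the robot, by rubbing the rim with closed fingertips, and push the bolt fully home again. Do not pinch the handwheel or the bolt's knob, press on the wheel no harder than a light rub needs, do not touch the leg, and leave the other things on the bench where they are.

Things in the scene. Friction and masses are not known exactly. Their poses are not given: they have to be found in the camera images.
- jig: fluting jig screwed to the bench: ply base 170x420x18 mm, headstock (jig y 75..163, x +-38, up to 121 mm high with the bolt keepers), leg and tailstock at -y between ply rails, all lower than 120 mm. Origin: bench top, mid base. y = spindle direction, from the leg (right) to the handwheel (left end); x away from the robot, turned 0.05 to 0.35 rad; z up. Level spindle axis at x 0, z 78 mm
- rim_top (a point): highest point of the handwheel's rim, mid-width: jig (0, 185, 124) mm; fixed in the jig (does not turn with the wheel), with the jig's axes
- handwheel: upright steel disc with a knurled rigid rim, 92 mm diameter, 24 mm wide, on the outer (+y) end of the spindle. Origin: its centre, 46 mm under rim_top; y axis = spindle, frame turns with it. Rubbing the rim's top with a closed fingertip pressed on with 6 to 15 N turns it by friction (2 to 3 N along the rim carries it over a click)
- index_wheel (a joint): turn (rad) of handwheel, index plate and leg together; grows as the rim's top goes away from the robot (jig +x). 12 stations 0.524 apart (24 mm along the rim): 0, 0.524, 1.047 ... A spring roller pulls it into the nearest station, tipping over half-way. Starts at station 0, within 0.03. Only has a few hundredths of play while the bolt is home
- lock_bolt (a joint): travel (m) of the locking bolt along jig y: 0 = fully home (nose through a gap of the toothed index plate), 0.017 = withdrawn against its stop; from 0.013 the nose is clear of the plate. +y (towards the handwheel) withdraws, -y (towards the leg) goes home; friction of 2 N holds it where left. Starts within 2 mm of home. Goes home only when the wheel stands in a station
- bolt_knob (a point): centre of the bolt's upright round dark steel finger knob on top of the headstock, 14 mm diameter, 27 mm high: top 11 mm above, foot 16 mm below this point. Moves with the bolt; bolt home: jig (0, 98, 140) mm. A fingertip end 8 mm under this point clears the handwheel and all the rest of the jig
- leg: light wood table leg in the jig, 212 mm long, 38 mm square head, pencil lines along its taper; turns with the handwheel, not to be touched. Origin at the handwheel's centre
- pencil: flat red carpenter's pencil, 175 mm long, lying on the bench left of the handwheel; a bystander
- chisel: bench chisel, 276 mm long, lying on the bench right of the tailstock; a bystander
- tape_measure: yellow pocket tape, 66 x 84 x 44 mm, on the bench behind the headstock; a bystander
- block: wood offcut, 40 x 120 x 22 mm, flat on the bench behind the leg; a bystander
- pliers: combination pliers with red handles, 162 mm long, lying at the right end of the bench; a bystander
- tape_roll: roll of masking tape, 96 mm across and 24 mm high, flat on the bench to the left; a bystander

How it is judged:
On the way, in this order (a step that is already met when the one before it is completed fails the run):
1. the bolt is withdrawn clear of the index plate while the wheel still stands in its first station (value of joint lock_bolt above 0.0125 m and value of joint index_wheel between -0.2 and 0.2 rad), for 0.1 s.
2. the wheel has clicked into the next station with the bolt still withdrawn (value of joint index_wheel between 0.46 and 0.59 rad and velocity of joint index_wheel between -0.1 and 0.1 rad/s and value of joint lock_bolt above 0.0125 m), for 0.2 s.
At the end, for the whole second after the job is handed in: The wheel stands at rest one station on from the start (0.46 to 0.59 rad) and the bolt is home to within 3 mm (value of joint index_wheel between 0.46 and 0.59 rad and velocity of joint index_wheel between -0.1 and 0.1 rad/s and value of joint lock_bolt below 0.003 m); the robot touches nothing.
It fails at once if the handwheel is straddled or pinched between the fingers (grasp point within 7 mm of the rim) (distance between the grasp point and handwheel below 0.053 m).
It fails at once if the bolt's knob is pinched between the fingers (distance between the grasp point and bolt_knob below 0.011 m).
It fails at once if the handwheel is pressed with more than 40 N (contact force between the arm and handwheel above 40 N).
It fails at once if the leg is touched (contact force between the arm and leg above 1 N).
It fails at once if another thing on the bench is pushed by more than 3 cm, lifted or carried (distance of any of pencil, chisel, tape_measure, block, pliers, tape_roll from where it was at the start of the episode above 0.03 m).
It also fails if it takes over 45 s, if anything falls off the work surface, if the arm or the gripper's body presses on something with over 40 N, if the wrist force passes 120 N, or if a joint passes its speed limit or range.

### The arm

A 7-joint arm with a two-finger parallel gripper is mounted at the origin on a cart in front of the work surface, level with it; the furniture and walls round the work are solid. World frame = base frame: x ahead of the robot, y to its left, z up, the work surface at z = 0. Lengths are in m, angles in rad, forces in N, time in s.
With the tool pointing down it reaches from about 0.425 to 0.8 m from the base axis. Payload 8.3 kg.
Tool frame: the origin (TCP) lies on the centre line of the jaws, within the pads' length; the fingertips stand 14 mm ahead of it and the grasp point (between the pads) lies 5 mm behind it; z points along the fingers, y is the direction in which the jaws open and shut (so a half turn about z gives the same grasp; the last joint's range is limited). The gripper opens to 85 mm and grips with 20 to 120 N. Pads are 22 mm wide; open, the fingers measure 114 mm over their backs; the gripper's body (76 mm by 85 mm) begins 54 mm behind the grasp point. The pads swing forward as they close: fully open they stand 13 mm farther back than shut.
Start: joints at [1.226, 0.383, 0.016, 1.37, -0.006, 1.388, -0.046], TCP at [0.174, -0.6, 0.245] pointing down, gripper open.
Joint ranges: [-2.95, 2.95], [-0.25, 2.06], [-1.52, 1.56], [0.18, 2.33], [-1.44, 4.58], [0.02, 2.06], [-3.01, 3.01]. Speed limits (rad/s): [2.39, 2.39, 3.01, 3.01, 3.14, 3.14, 3.14].

### API

Orientations are given as a rotation vector (axis times angle).
In Python, from bench import ctrl gives the robot as it stands. The module is installed in compiled form; this text tells all that it offers.
- The arm moves only by the tool jog_arm, never from a script. Its arguments are lists of equal length, an entry for each row: "travel": the shift along the world's x, y, z in mm, a list of three; "rotation": the turn, a rotation vector about the world's x, y, z in degrees, a list of three. A call has 1 to 8 rows; each row is the pose to reach, as a shift and turn from the pose commanded when the call began; what a row does not reach only later rows make up. A row lasts 1/8 s, in which the tool goes at most 62.5 mm and 10.7 degrees, less where a joint would pass 70% of its speed; a pose out of reach is approached as far as the arm can. A call with a gripper value outside its range is refused whole. "gripper" is the finger opening in mm, from 0 to 85.4, set as the call begins (left out, the last holds). The fingers move at their own pace and stop on an object; "grip_force" is the grip in N (left out, the last holds). Time passes only in rows, so rows that repeat a pose let the fingers close. It gives the time, the measured TCP pose, the force and the opening at its end, in the units of the state.
- ctrl.get_obs(): the state, without advancing time (a new reading comes with each control period).
- ctrl.snapshot(name): name is "scene" or "top" or "wrist"; returns a dict with "color" (400x640x3 uint8, red, green, blue), "K" (3x3 intrinsics, pixels), "world_from_camera" (4x4, takes a point from camera to world coordinates). Camera axes: x right, y up, looking along -z (the intrinsics and any distortion apply to the point x, -y, -z); pixel columns grow to the right and rows downward; lengths in m; the calibration is good to about 2 mm. A picture is of the moment at which its call begins. There is no depth.
- ctrl.close_job(): hands the job in, once; it reports no verdict.
The state is a dict: "t": time; "q": joint angles; "dq": joint speeds; "joint_efforts": joint torques, N m; "eef_pos": TCP position; "ee_rot": TCP orientation; "ft_force": force on the tool from outside, world axes, zero at the start; "moment": the same for the moment, N m; "finger_gap": opening from 0.0 (shut) to 1.0 (fully open).
Only numpy, scipy, OpenCV 4.12 (cv2) and the standard library are available. Lean on these libraries where they do the work, as an engineer would, in place of code of your own. Each camera call takes 0.05 s, during which the arm holds its last target.

## Working session

There is one attempt and no reset: what is moved stays moved. The work goes in short steps, Python scripts to look and compute and a tool call to move; the robot and the scene stay as the last step left them, time stands still between calls to the robot, and variables do not carry over. Pictures are saved under pics/ and viewed, and the job is handed in when it is done.

Besides the shell and the picture viewer there is one more tool, called after "Call:" as name(argument=value, ...) on one line, values as JSON. jog_arm: Moves the arm, as the interface text tells. Its arguments: {"type":"object","properties":{"travel":{"type":"array"},"rotation":{"type":"array"},"gripper":{"type":"number"},"grip_force":{"type":"number"}},"required":["travel","rotation"]}

```bash
mkdir -p pics; python3 - <<'E'
from bench import ctrl
import cv2,pickle
for n in ["scene","top"]:
    s=ctrl.snapshot(n); cv2.imwrite(f"pics/{n}0.png",s["color"][:,:,::-1]); pickle.dump(s,open(f"{n}0.pkl","wb"))
    print(n,s["K"],s["world_from_camera"].round(3))
print(ctrl.get_obs())
E
```

```text
scene [[423.62673371   0.         320.40268927]
 [  0.         423.62673371 196.66394217]
 [  0.           0.           1.        ]] [[-0.891  0.269 -0.365  0.065]
 [-0.453 -0.539  0.71   1.007]
 [-0.006  0.798  0.603  1.088]
 [ 0.     0.     0.     1.   ]]
top [[369.32963844   0.         319.31605109]
 [  0.         369.32963844 199.52974594]
 [  0.           0.           1.        ]] [[ 0.000e+00  9.940e-01 -1.110e-01  5.230e-01]
 [-1.000e+00 -1.000e-03 -9.000e-03 -1.200e-01]
 [-9.000e-03  1.110e-01  9.940e-01  1.209e+00]
 [ 0.000e+00  0.000e+00  0.000e+00  1.000e+00]]
{'t': 0.1, 'q': array([ 1.22608031,  0.38417752,  0.01639256,  1.37106959, -0.0062756 ,
        1.38819586, -0.04654968]), 'dq': array([-0.00039475, -0.00182146, -0.00064783, -0.00163506, -0.0002241 ,
        0.00147974, -0.00029723]), 'joint_efforts': array([ 4.07774001e-03, -6.29134583e+01,  8.48599914e-01, -3.72755563e+01,
        1.69882702e-02,  1.04674228e-02, -7.02412694e-05]), 'eef_pos': array([ 0.17370993, -0.59992044,  0.24435508]), 'ee_rot': array([-3.10869976e+00, -4.40965858e-01,  4.87229485e-04]), 'ft_force': array([ 0.22900763, -0.08883294,  0.41801385]), 'moment': array([-0.0087937 , -0.03030341, -0.01061016]), 'finger_gap': 1.0017333054435216}
```

View pics/scene0.png

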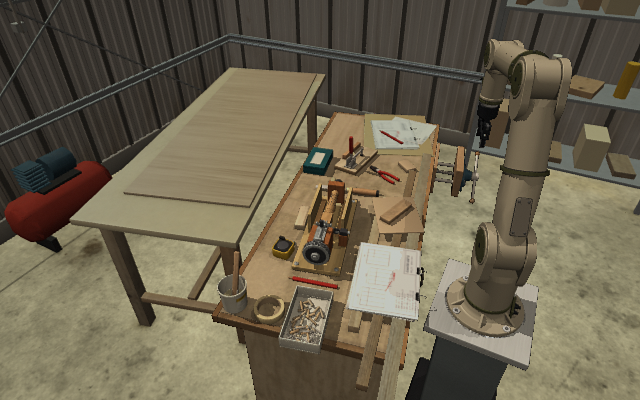

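View pics/top0.png

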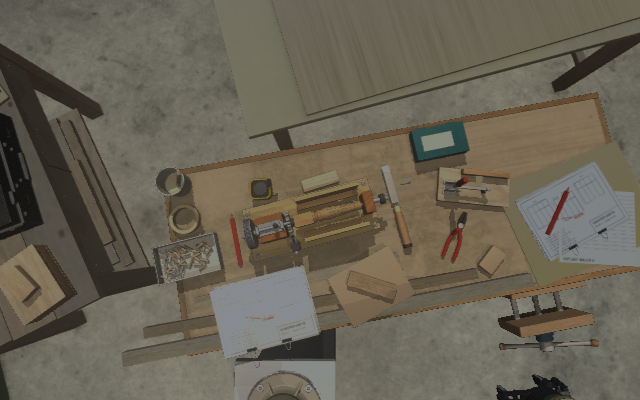

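The scene view shows the handwheel at about (317,252). In the top view it is at about (250,232), with the headstock to its right. I'll zoom in on both.

```bash
python3 - <<'E'
import cv2
a=cv2.imread("pics/top0.png")[170:290,225:405]; cv2.imwrite("pics/top0z.png",cv2.resize(a,None,fx=4.4,fy=4.4,interpolation=cv2.INTER_CUBIC))
a=cv2.imread("pics/scene0.png")[170:285,265:385]; cv2.imwrite("pics/scene0z.png",cv2.resize(a,None,fx=5,fy=5,interpolation=cv2.INTER_CUBIC))
E
```

```text
(no output)
```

View pics/top0z.png

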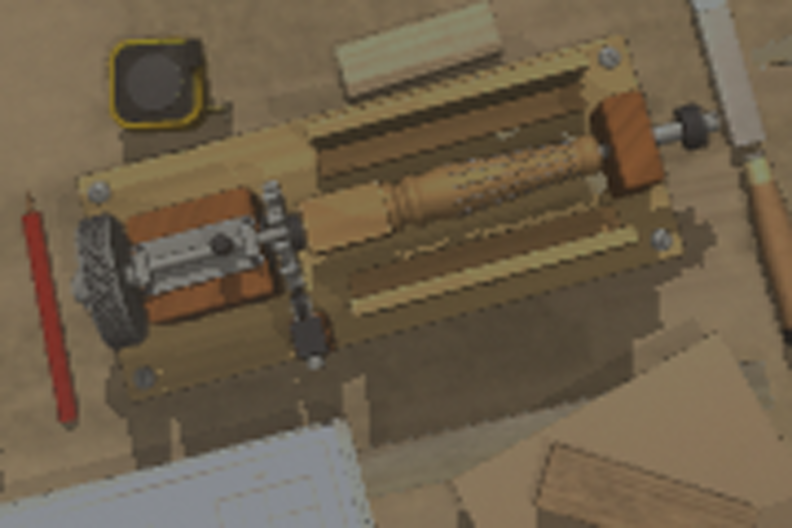

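View pics/scene0z.png

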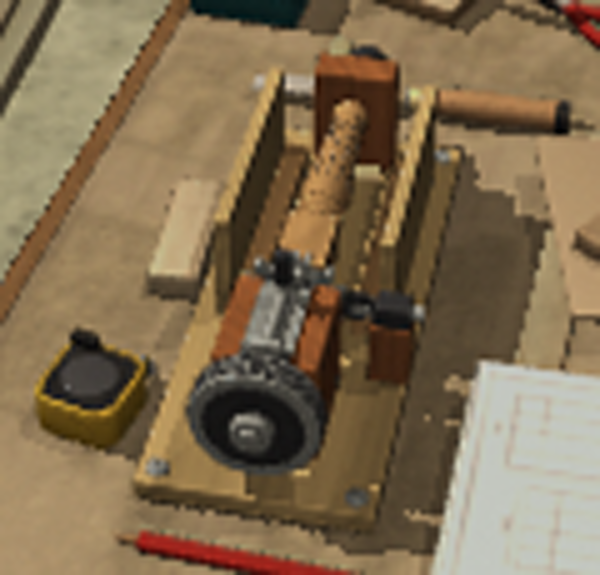

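Corner pixels read from the zooms: base corners in the top zoom at (80,178), (625,38), (682,255), (118,400). The knob top is at (222,242) there and at about (284,256) in the scene zoom.

```bash
cat > h.py <<'E'
import numpy as np,pickle
def ray(s,uv):
    K=s["K"];M=s["world_from_camera"]
    d=np.array([(uv[0]-K[0,2])/K[0,0],-(uv[1]-K[1,2])/K[1,1],-1.])
    return M[:3,3],M[:3,:3]@d
def plane(s,uv,z):
    o,d=ray(s,uv); return o+d*(z-o[2])/d[2]
def proj(s,p):
    M=s["world_from_camera"];c=M[:3,:3].T@(np.asarray(p)-M[:3,3]);K=s["K"]
    return np.array([K[0,0]*c[0]/-c[2]+K[0,2],K[1,1]*-c[1]/-c[2]+K[1,2]])
def tri(rs):
    A=0;b=0
    for o,d in rs:
        d=d/np.linalg.norm(d);P=np.eye(3)-np.outer(d,d);A=A+P;b=b+P@o
    return np.linalg.solve(A,b)
E
python3 - <<'E'
from h import *
t=pickle.load(open("top0.pkl","rb"));s=pickle.load(open("scene0.pkl","rb"))
T=lambda u,v:((u+.5)/4.4-.5+225,(v+.5)/4.4-.5+170)
S=lambda u,v:((u+.5)/5-.5+265,(v+.5)/5-.5+170)
c=np.array([plane(t,T(*p),.018)[:2] for p in [(80,178),(625,38),(682,255),(118,400)]])
print(c, [np.linalg.norm(c[i]-c[(i+1)%4]) for i in range(4)])
mid=c.mean(0); y=(c[0]+c[3]-c[1]-c[2]); a=np.arctan2(-y[0],y[1]); print(mid,a)
# rigid LSQ
L=np.array([[85,210],[85,-210],[-85,-210],[-85,210]])/1e3
H=L.T@(c-mid);U,_,V=np.linalg.svd(H);R=(U@V).T;print("yaw",np.arctan2(R[1,0],R[0,0]),(c-mid-L@R.T).round(4))
k=plane(t,T(222,242),.151);print("knob plane",k, "jig",R.T@(k[:2]-mid))
k=tri([ray(t,T(222,242)),ray(s,S(284,256))]);print("knob tri",k)
k=plane(s,S(284,256),.151);print("knob scene",k, "jig",R.T@(k[:2]-mid))
# scene corners
for p in [(135,488),(375,525)]: 
    k=plane(s,S(*p),.018)[:2];print(R.T@(k-mid))
for l in [(0,197,124),(0,173,124)]:
    w=np.r_[mid+R@np.array(l[:2])/1e3,l[2]/1e3]; u=proj(t,w);v=proj(s,w);print(w,(u-[225,170])*4.4,(v-[265,170])*5)
E
```

```text
[[ 0.62228408  0.13908613]
 [ 0.72624146 -0.26315665]
 [ 0.56578887 -0.30251086]
 [ 0.46082376  0.10767787]] [np.float64(0.4154592541287458), np.float64(0.16520831538439243), np.float64(0.423405801091986), np.float64(0.16448681736188075)]
[ 0.59378454 -0.07972588] 0.25170328607960085
yaw 0.24685672676713477 [[-0.0026 -0.0056]
 [-0.0013 -0.0006]
 [ 0.0031  0.0016]
 [ 0.0008  0.0045]]
knob plane [0.56944942 0.01660401 0.151     ] jig [-5.85129483e-05  9.93561403e-02]
knob tri [0.5699757  0.017546   0.14450956]
knob scene [0.56675275 0.02443461 0.151     ] jig [-0.00075997  0.10760831]
[0.08021562 0.21674499]
[-0.08703415  0.21445873]
[0.54564618 0.11130213 0.124     ] [ 82.99363682 277.8396534 ] [251.18761406 371.29521373]
[0.55151075 0.08802968 0.124     ] [118.05674489 269.01433072] [259.50860954 346.93750643]
```

Both views agree on the jig: yaw is about 0.247, mid-base is at (0.594, -0.080), and the knob sits at about jig (0, 99). I'll move above it with the fingers closed and the tool turned 88° so its y axis lies along jig x.

Call:
jog_arm(travel=[[10, 20, 30], [40, 70, 55], [70, 120, 55], [100, 170, 55], [130, 220, 55], [160, 270, 55], [190, 320, 55], [220, 370, 55]], rotation=[[0, 0, 0], [0, 0, 8], [0, 0, 16], [0, 0, 24], [0, 0, 32], [0, 0, 40], [0, 0, 48], [0, 0, 56]], gripper=0)

```text
t: 1.1
eef_pos: [0.3943, -0.2285, 0.3001]
ee_rot: [-2.535, -1.855, 0.0]
ft_force: [0.9, -0.8, -1.2]
finger_gap: -0.001
```

Call:
jog_arm(travel=[[25, 43, 0], [50, 86, 0], [75, 129, 0], [100, 172, 0], [125, 215, 0], [140, 240, 0], [140, 240, 0], [140, 240, 0]], rotation=[[0, 0, 8], [0, 0, 16], [0, 0, 24], [0, 0, 32], [0, 0, 32], [0, 0, 32], [0, 0, 32], [0, 0, 32]])

```text
t: 2.1
eef_pos: [0.5335, 0.0088, 0.2999]
ee_rot: [-1.931, -2.477, 0.001]
ft_force: [-0.1, -0.1, 0.4]
finger_gap: -0.002
```

```bash
python3 - <<'E'
from bench import ctrl
import cv2,pickle
from h import *
for n in ["wrist"]:
    s=ctrl.snapshot(n); cv2.imwrite(f"pics/{n}1.png",s["color"][:,:,::-1]); pickle.dump(s,open(f"{n}1.pkl","wb"))
    print(n,s["K"],s["world_from_camera"].round(3))
o=ctrl.get_obs();print(o["eef_pos"],o["ee_rot"],o["q"],o["ft_force"])
mid=np.array([.59378,-.07973]);a=.247;R=np.array([[np.cos(a),-np.sin(a)],[np.sin(a),np.cos(a)]])
for l in [(0,98,151),(0,173,124),(0,197,124)]:print(proj(s,np.r_[mid+R@np.array(l[:2])/1e3,l[2]/1e3]))
E
```

```text
wrist [[351.54731726   0.         322.55564682]
 [  0.         351.54731726 197.79207804]
 [  0.           0.           1.        ]] [[ 0.97  -0.232 -0.071  0.515]
 [ 0.243  0.925  0.294  0.084]
 [-0.002 -0.302  0.953  0.428]
 [ 0.     0.     0.     1.   ]]
[0.53352474 0.00837904 0.30003195] [-1.93287404e+00 -2.47634496e+00  1.39784191e-03] [ 0.46840584  0.21955044 -0.6477362   1.50275582  0.13299347  1.46447627
  0.06329766] [ 0.44213873 -0.4425135  -0.74598353]
[368.17772984 188.42210224]
[367.59916727  92.40760113]
[368.69373851  61.40670456]
```

View pics/wrist1.png

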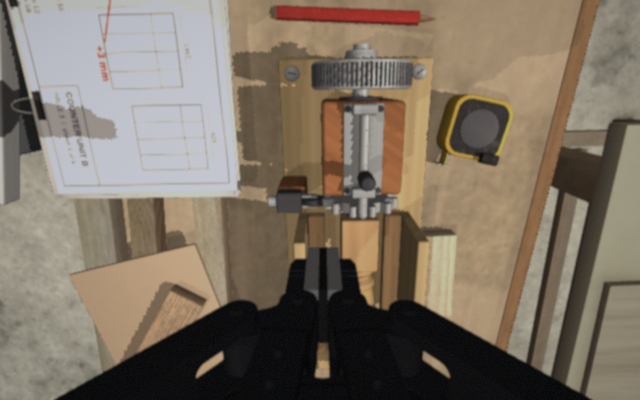

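The wrist view shows the knob at about (366,180) and the wheel rim at about x 311..413, y 59..90. I'll zoom to refine these.

```bash
python3 - <<'E'
import cv2
a=cv2.imread("pics/wrist1.png")[45:220,270:450]; cv2.imwrite("pics/wrist1z.png",cv2.resize(a,None,fx=3.4,fy=3.4,interpolation=cv2.INTER_CUBIC))
a=cv2.imread("pics/wrist1.png")[140:400,220:430]; cv2.imwrite("pics/wrist1f.png",cv2.convertScaleAbs(cv2.resize(a,None,fx=2.3,fy=2.3,interpolation=cv2.INTER_CUBIC),alpha=2.2,beta=20))
E
```

```text
(no output)
```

View pics/wrist1z.png

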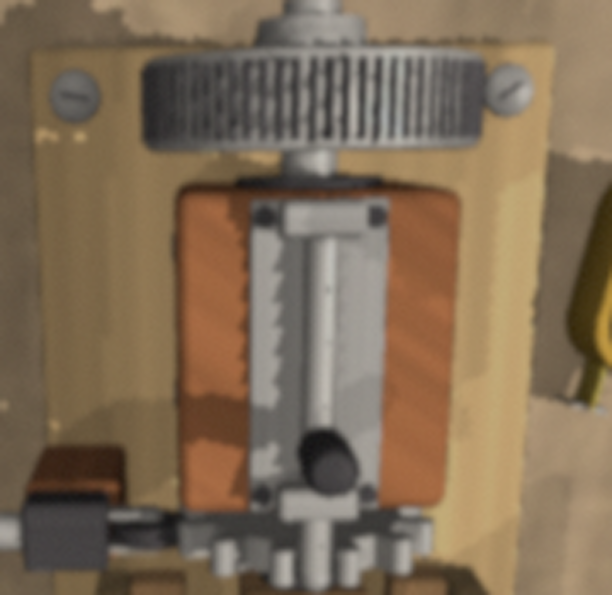

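View pics/wrist1f.png

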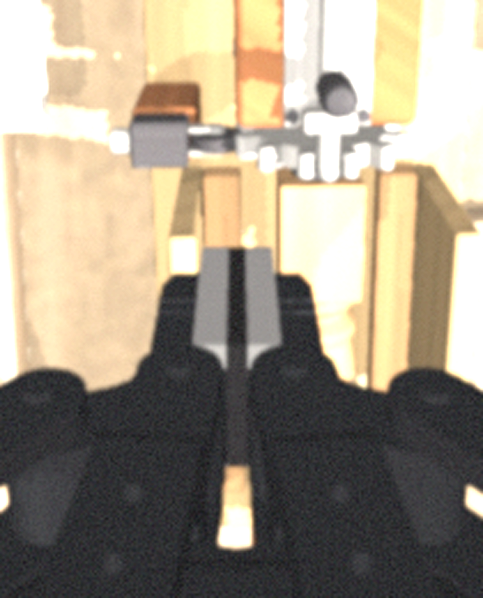

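```bash
python3 - <<'E'
from h import *
s=pickle.load(open("wrist1.pkl","rb"))
W=lambda u,v:((u+.5)/3.4-.5+270,(v+.5)/3.4-.5+45)
mid=np.array([.59378,-.07973]);a=.247;R=np.array([[np.cos(a),-np.sin(a)],[np.sin(a),np.cos(a)]])
J=lambda p:(R.T@(p[:2]-mid)*1e3).round(1)
for n,p,z in [("knobtop",(332,468),.151),("rim out",(315,48),.124),("rim in",(315,149),.124),("rimL",(145,100),.078),("rimR",(483,100),.078),("baseL",(30,48),.018),("baseR",(553,45),.018),("boltx up",(326,250),.124),("boltx dn",(318,420),.124)]:
    w=plane(s,W(*p),z);print(n,w.round(4),J(w))
E
```

```text
knobtop [0.5677 0.0201 0.151 ] [ -0.9 103.2]
rim out [0.54  0.112 0.124] [ -5.2 199. ]
rim in [0.5464 0.0899 0.124 ] [ -4.5 176.1]
rimL [0.502  0.0919 0.078 ] [-47.  188.9]
rimR [0.5926 0.1146 0.078 ] [ 46.4 188.7]
baseL [0.4604 0.0997 0.018 ] [-85.5 206.6]
baseR [0.6224 0.1411 0.018 ] [ 81.7 207.1]
boltx up [0.5556 0.0675 0.124 ] [ -1.  152.1]
boltx dn [0.5657 0.0254 0.124 ] [ -1.5 108.8]
```

Wheel, knob and base agree to within about 3 mm, so I'll rely on contact for the rest. Next I'll descend on the leg side of the knob, to jig (0, 74) with the tip at z 133 mm.

Call:
jog_arm(travel=[[20, -8, -20], [42, -16, -60], [42, -16, -100], [42, -16, -130], [42, -16, -148], [42, -16, -153], [42, -16, -153]], rotation=[[0, 0, 0], [0, 0, 0], [0, 0, 0], [0, 0, 0], [0, 0, 0], [0, 0, 0], [0, 0, 0]])

```text
t: 3.02
eef_pos: [0.5762, -0.0066, 0.1481]
ee_rot: [1.931, 2.477, 0.001]
ft_force: [-0.4, 1.1, -0.2]
finger_gap: 0.003
```

```bash
python3 - <<'E'
from bench import ctrl
import cv2,pickle
from h import *
for n in ["wrist","scene"]:
    s=ctrl.snapshot(n); pickle.dump(s,open(f"{n}2.pkl","wb"))
    if n=="wrist": cv2.imwrite(f"pics/{n}2.png",s["color"][:,:,::-1]); 
    else: cv2.imwrite(f"pics/{n}2.png",cv2.resize(s["color"][150:285,255:385,::-1],None,fx=4.4,fy=4.4,interpolation=cv2.INTER_CUBIC))
o=ctrl.get_obs();print(o["eef_pos"],o["ee_rot"],o["ft_force"])
E
```

```text
[ 0.57658029 -0.00631907  0.14864057] [1.93006281e+00 2.47665253e+00 1.81405752e-03] [-0.83214559 -0.64521708  0.56455019]
```

View pics/wrist2.png

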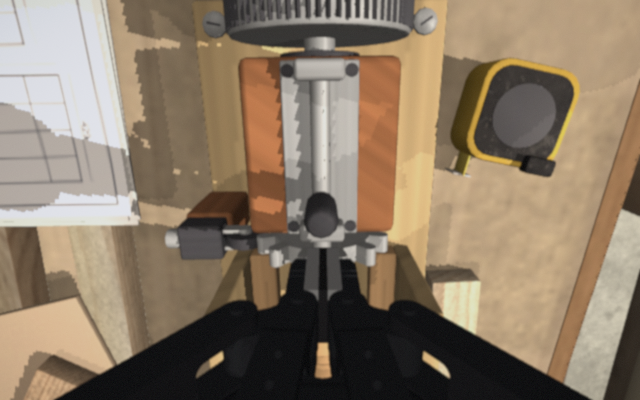

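View pics/scene2.png

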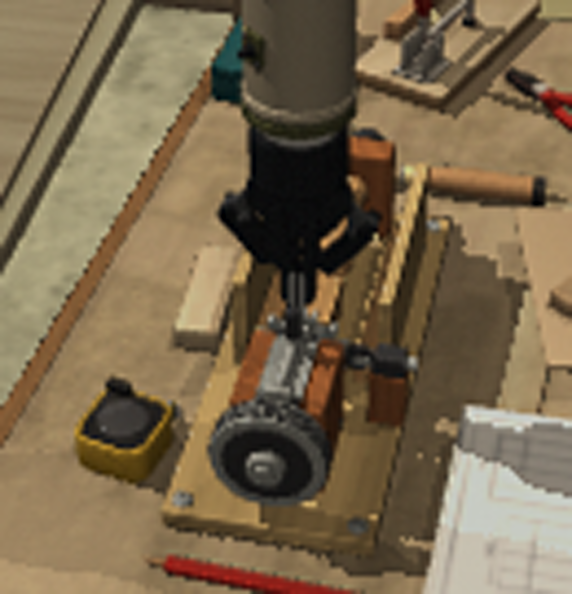

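In the wrist view the closed tip sits just on the leg side of the knob (knob at about (321,213), fingers at about 322), so they are well aligned. Now I'll push along jig +y.

Call:
jog_arm(travel=[[-1, 4, 0], [-2, 8, 0], [-3, 12, 0], [-4, 16, 0], [-4, 16, 0]], rotation=[[0, 0, 0], [0, 0, 0], [0, 0, 0], [0, 0, 0], [0, 0, 0]])

```text
t: 3.75
eef_pos: [0.5717, 0.0103, 0.1473]
ee_rot: [-1.93, -2.479, -0.0]
ft_force: [0.0, 0.1, -0.1]
finger_gap: 0.001
```

Call:
jog_arm(travel=[[-0.5, 2, 0], [-1, 4, 0], [-1.5, 6, 0], [-1.5, 6, 0]], rotation=[[0, 0, 0], [0, 0, 0], [0, 0, 0], [0, 0, 0]])

```text
t: 4.25
eef_pos: [0.5702, 0.016, 0.1472]
ee_rot: [-1.93, -2.478, 0.0]
ft_force: [0.4, -0.7, 1.6]
finger_gap: -0.004
```

```bash
cat > look.py <<'E'
import sys
from bench import ctrl
import cv2,pickle
from h import *
s=ctrl.snapshot("wrist"); pickle.dump(s,open(f"w{sys.argv[1]}.pkl","wb"));cv2.imwrite(f"pics/w{sys.argv[1]}.png",s["color"][:,:,::-1])
o=ctrl.get_obs();print(o["t"],o["eef_pos"],o["ft_force"])
a=.247;R=np.array([[np.cos(a),-np.sin(a)],[np.sin(a),np.cos(a)]]);mid=np.array([.59378,-.07973])
print("jig",R.T@(o["eef_pos"][:2]-mid)*1e3)
E
python3 look.py 3
```

```text
4.3 [0.57019653 0.01597708 0.14721709] [ 0.32760729 -0.71988753 -0.25057935]
jig [ 0.53229041 98.56846739]
```

View pics/w3.png

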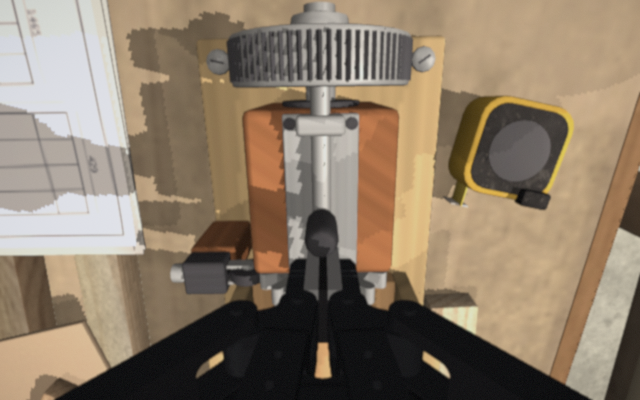

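The knob now touches the tip and has left the lower keeper (knob at (321,232)). I'll continue in small steps until I feel the stop.

Call:
jog_arm(travel=[[-0.5, 2, 0], [-1, 4, 0], [-1, 4, 0]], rotation=[[0, 0, 0], [0, 0, 0], [0, 0, 0]])

```text
t: 4.68
eef_pos: [0.5697, 0.0176, 0.1473]
ee_rot: [1.932, 2.475, -0.002]
ft_force: [1.5, -6.5, 0.1]
finger_gap: 0.004
```

Call:
jog_arm(travel=[[-0.3, 1.5, 0], [-0.6, 2.5, 0], [-0.6, 2.5, 0]], rotation=[[0, 0, 0], [0, 0, 0], [0, 0, 0]])

```text
t: 5.05
eef_pos: [0.5696, 0.0178, 0.1473]
ee_rot: [1.934, 2.471, -0.004]
ft_force: [3.9, -11.8, 0.0]
finger_gap: -0.002
```

```bash
python3 look.py 4
```

```text
5.1 [0.56962642 0.0178352  0.14732873] [  3.92976628 -12.25379184   0.17836669]
jig [  0.43378508 100.50958162]
```

View pics/w4.png

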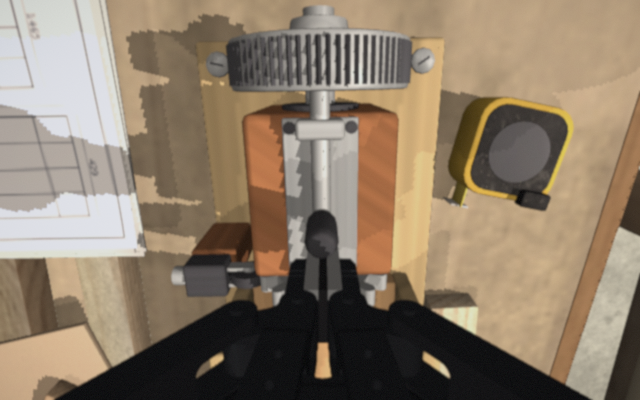

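The stop is reached: the tip pushes with 12 N and no longer moves, so the bolt is withdrawn. Next I'll back off, lift, and go over the wheel to jig (-14, 187.5).

Call:
jog_arm(travel=[[1.5, -8, 0], [1.5, -8, 30], [1.5, -8, 55], [-17, 34, 55], [-34.5, 76, 55], [-34.5, 76, 30], [-34.5, 76, 15], [-34.5, 76, 15]], rotation=[[0, 0, 0], [0, 0, 0], [0, 0, 0], [0, 0, 0], [0, 0, 0], [0, 0, 0], [0, 0, 0], [0, 0, 0]])

```text
t: 6.1
eef_pos: [0.5335, 0.0975, 0.1609]
ee_rot: [-1.93, -2.475, 0.003]
ft_force: [-0.7, 0.3, -0.1]
finger_gap: -0.001
```

```bash
python3 look.py 5; python3 - <<'E'
from bench import ctrl
import cv2,pickle
s=ctrl.snapshot("scene");cv2.imwrite("pics/s5.png",cv2.resize(s["color"][170:285,265:385,::-1],None,fx=5,fy=5,interpolation=cv2.INTER_CUBIC))
E
```

```text
6.15 [0.53413519 0.0975797  0.16187345] [-0.16523001 -0.52312806 -0.79129925]
jig [-14.48307236 186.51132126]
```

View pics/w5.png

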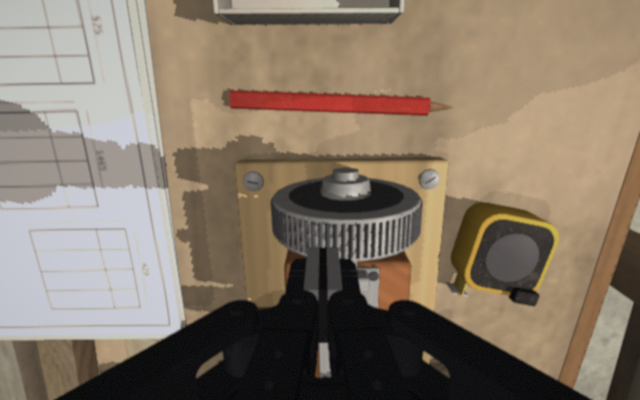

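View pics/s5.png

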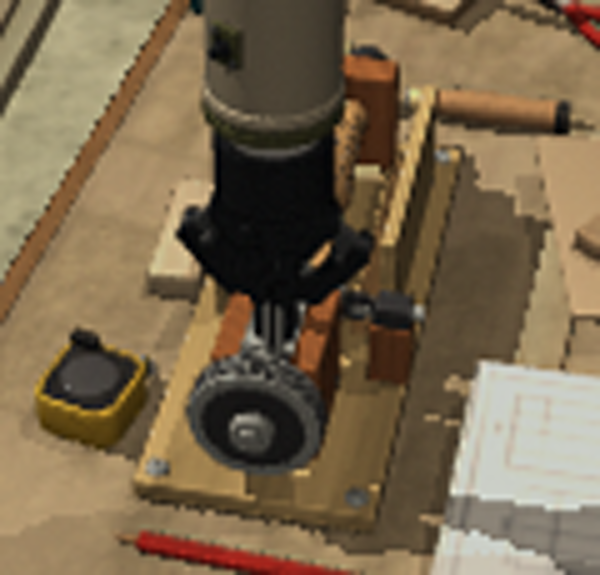

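The tip hovers over the rim, about 14 mm on the robot side of the apex, and the wheel is unturned. I'll descend gently.

Call:
jog_arm(travel=[[0, 0.5, -10], [0, 0.5, -18], [0, 0.5, -21], [0, 0.5, -23], [0, 0.5, -23]], rotation=[[0, 0, 0], [0, 0, 0], [0, 0, 0], [0, 0, 0], [0, 0, 0]])

```text
t: 6.82
eef_pos: [0.5343, 0.0987, 0.1393]
ee_rot: [-1.931, -2.478, 0.0]
ft_force: [-0.6, 0.1, 0.2]
finger_gap: 0.002
```

Call:
jog_arm(travel=[[0, 0, -1], [0, 0, -2], [0, 0, -2]], rotation=[[0, 0, 0], [0, 0, 0], [0, 0, 0]])

```text
t: 7.2
eef_pos: [0.5344, 0.0987, 0.1376]
ee_rot: [1.931, 2.478, 0.0]
ft_force: [-0.6, -1.0, 0.9]
finger_gap: 0.001
```

Call:
jog_arm(travel=[[0, 0, -1], [0, 0, -2], [0, 0, -2]], rotation=[[0, 0, 0], [0, 0, 0], [0, 0, 0]])

```text
t: 7.58
eef_pos: [0.5348, 0.0989, 0.1372]
ee_rot: [1.93, 2.477, 0.001]
ft_force: [-5.0, -2.0, 15.6]
finger_gap: 0.001
```

Call:
jog_arm(travel=[[0, 0, -1], [0, 0, -1.5], [0, 0, -1.5]], rotation=[[0, 0, 0], [0, 0, 0], [0, 0, 0]])

```text
t: 7.95
eef_pos: [0.5352, 0.0989, 0.137]
ee_rot: [1.929, 2.476, 0.002]
ft_force: [-9.0, -3.0, 27.3]
finger_gap: -0.001
```

Contact is at TCP z of about 0.1375, with about 8 N/mm stiffness in z. 27 N is more than needed, so I'll ease up and begin the drag.

Call:
jog_arm(travel=[[0, 0, 1.8], [1.9, 0.5, 1.8], [3.9, 1, 1.8], [5.8, 1.5, 1.8]], rotation=[[0, 0, 0], [0, 0, 0], [0, 0, 0], [0, 0, 0]])

```text
t: 8.45
eef_pos: [0.5408, 0.1005, 0.1378]
ee_rot: [1.93, 2.476, 0.002]
ft_force: [-5.8, -1.6, 17.4]
finger_gap: -0.001
```

Call:
jog_arm(travel=[[1.9, 0.5, 0.4], [3.9, 1, 0.4], [5.8, 1.5, 0.4]], rotation=[[0, 0, 0], [0, 0, 0], [0, 0, 0]])

```text
t: 8.82
eef_pos: [0.5471, 0.1021, 0.138]
ee_rot: [1.929, 2.476, 0.004]
ft_force: [-2.0, -1.7, 13.0]
finger_gap: -0.002
```

```bash
python3 look.py 6
```

```text
8.875 [0.54742987 0.10217376 0.13799951] [ 1.50842956 -0.36539492 10.87544949]
jig [ -0.46865155 187.71545718]
```

View pics/w6.png

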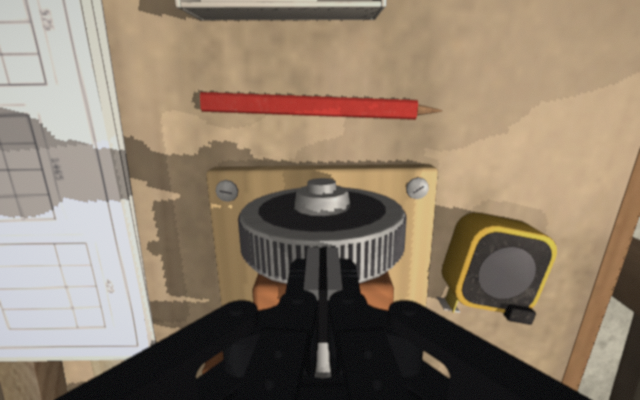

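The tangential force has flipped from -6 N to about +1.5 N after 13 mm, so the wheel is at or just past the tipping point. I'll carry it on about 9 mm and then lift.

Call:
jog_arm(travel=[[1.9, 0.5, 0], [3.9, 1, 0], [5.8, 1.5, 0], [7.8, 2, 0]], rotation=[[0, 0, 0], [0, 0, 0], [0, 0, 0], [0, 0, 0]])

```text
t: 9.38
eef_pos: [0.5552, 0.1043, 0.1378]
ee_rot: [1.929, 2.476, 0.005]
ft_force: [0.1, 1.5, 9.6]
finger_gap: -0.001
```

Call:
jog_arm(travel=[[1, 0.3, 1], [1, 0.3, 5], [1, 0.3, 30], [1, 0.3, 60], [1, 0.3, 60]], rotation=[[0, 0, 0], [0, 0, 0], [0, 0, 0], [0, 0, 0], [0, 0, 0]])

```text
t: 10.0
eef_pos: [0.5555, 0.1044, 0.1981]
ee_rot: [1.929, 2.476, 0.004]
ft_force: [-0.1, -0.4, 0.1]
finger_gap: -0.002
```

```bash
python3 look.py 7; python3 - <<'E'
from bench import ctrl
import cv2,pickle
s=ctrl.snapshot("scene");cv2.imwrite("pics/s7.png",cv2.resize(s["color"][170:285,265:385,::-1],None,fx=5,fy=5,interpolation=cv2.INTER_CUBIC))
E
```

```text
10.05 [0.55478058 0.10401116 0.19653128] [-0.09779813  0.3791041   0.0892404 ]
jig [  7.10819854 187.6998724 ]
```

View pics/w7.png

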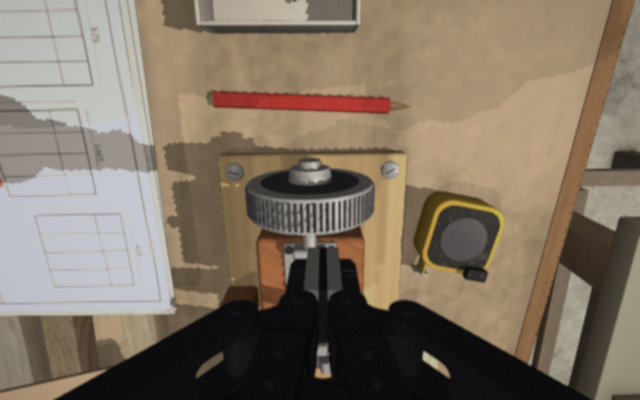

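View pics/s7.png

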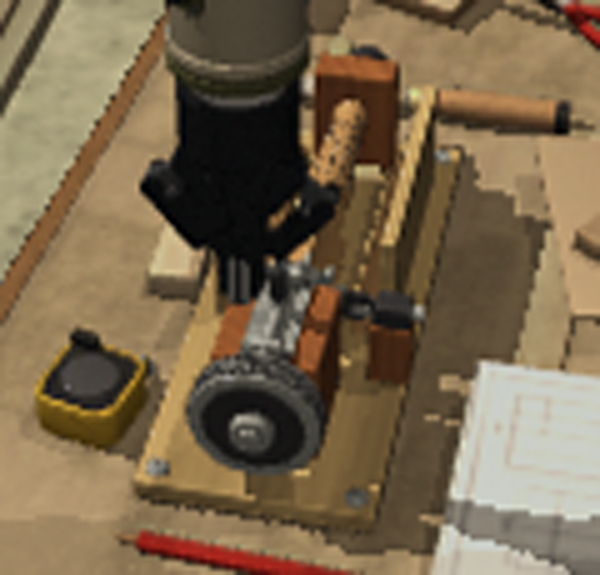

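The arm is clear and the wheel is at rest. To verify the click, I'll go back to the first viewing pose and compare the leg's square head and the bolt.

Call:
jog_arm(travel=[[0, 0, 40], [-5, -30, 80], [-15, -75, 102], [-22, -96, 102], [-22, -96, 102], [-22, -96, 102]], rotation=[[0, 0, 0], [0, 0, 0], [0, 0, 0], [0, 0, 0], [0, 0, 0], [0, 0, 0]])

```text
t: 10.85
eef_pos: [0.5323, 0.0088, 0.297]
ee_rot: [-1.929, -2.477, 0.001]
ft_force: [0.1, 0.7, 0.0]
finger_gap: 0.001
```

```bash
python3 look.py 8; python3 - <<'E'
import cv2,numpy as np
a=cv2.imread("pics/wrist1.png")[45:310,270:450];b=cv2.imread("pics/w8.png")[45:310,270:450]
cv2.imwrite("pics/cmp8.png",cv2.resize(np.hstack([a,b]),None,fx=2.2,fy=2.2,interpolation=cv2.INTER_CUBIC))
E
```

```text
10.9 [0.53236854 0.00923614 0.29713345] [-0.09668047 -0.30836408 -0.41131048]
jig [-37.79576125 101.28090814]
```

View pics/cmp8.png

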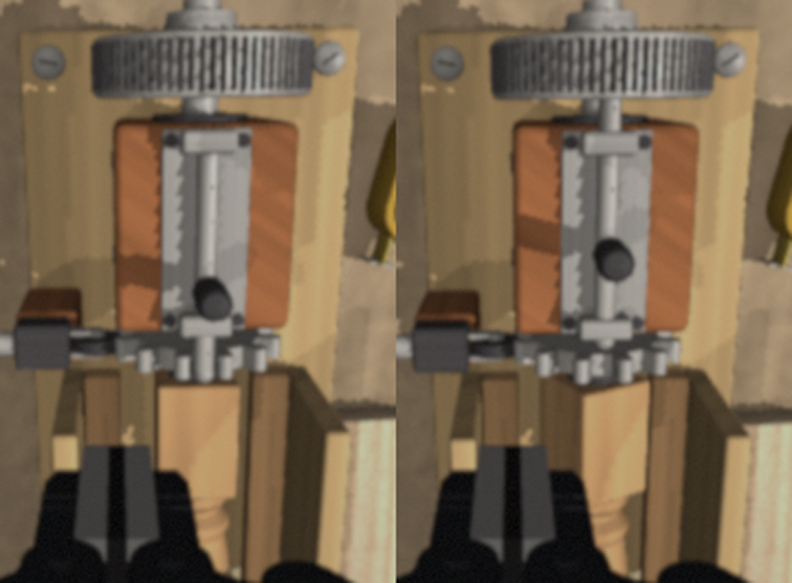

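The leg head has turned about 30°: the wide face now tilts away from the robot and a narrower side face shows. The knob is well withdrawn, so this is one click. Next I'll descend on the handwheel side of the knob, at jig (0.5, 146).

Call:
jog_arm(travel=[[10, 26, 0], [26, 53, -20], [26, 53, -70], [26, 53, -120], [26, 53, -145], [26, 53, -150], [26, 53, -150]], rotation=[[0, 0, 0], [0, 0, 0], [0, 0, 0], [0, 0, 0], [0, 0, 0], [0, 0, 0], [0, 0, 0]])

```text
t: 11.78
eef_pos: [0.5589, 0.0619, 0.1485]
ee_rot: [-1.929, -2.479, -0.001]
ft_force: [0.6, -0.3, 0.6]
finger_gap: 0.001
```

```bash
python3 look.py 9
```

```text
11.825 [0.55929676 0.06177804 0.14914222] [-0.18224716  0.18099876  1.09582444]
jig [  1.16148118 145.64432965]
```

View pics/w9.png

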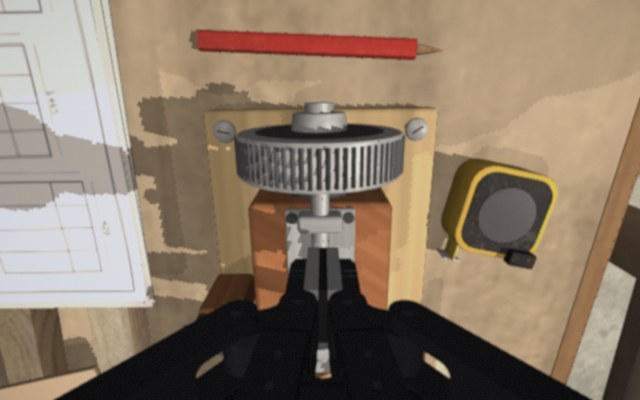

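The tip is centred on the bolt (about 322) between the knob and the handwheel. I'll push along jig -y about 26 mm to the expected home position, starting with 20 mm.

Call:
jog_arm(travel=[[1, -4, 0], [2, -8, 0], [3, -12, 0], [4, -16, 0], [5, -20, 0], [5, -20, 0]], rotation=[[0, 0, 0], [0, 0, 0], [0, 0, 0], [0, 0, 0], [0, 0, 0], [0, 0, 0]])

```text
t: 12.58
eef_pos: [0.5637, 0.0403, 0.1479]
ee_rot: [1.932, 2.477, -0.001]
ft_force: [0.2, 0.2, -0.6]
finger_gap: 0.002
```

Call:
jog_arm(travel=[[0.5, -2, 0], [1, -4, 0], [1.5, -6, 0], [1.5, -6, 0]], rotation=[[0, 0, 0], [0, 0, 0], [0, 0, 0], [0, 0, 0]])

```text
t: 13.08
eef_pos: [0.5649, 0.0354, 0.1479]
ee_rot: [-1.93, -2.478, -0.0]
ft_force: [-1.0, 3.8, 0.4]
finger_gap: 0.0
```

Call:
jog_arm(travel=[[0.5, -2, 0], [1, -4, 0], [1, -4, 0]], rotation=[[0, 0, 0], [0, 0, 0], [0, 0, 0]])

```text
t: 13.45
eef_pos: [0.5651, 0.035, 0.1479]
ee_rot: [-1.924, -2.479, -0.003]
ft_force: [-3.7, 12.4, 1.1]
finger_gap: -0.0
```

```bash
python3 look.py 10
```

```text
13.5 [0.56504985 0.03496529 0.147883  ] [-3.40798478 12.53091203  1.16023994]
jig [  0.18435545 118.23872966]
```

The bolt hit a hard stop at 12 N, at the expected home position. I'll retreat and check.

Call:
jog_arm(travel=[[-3, 12, 0], [-3, 12, 20], [-3, 12, 70], [-15, 0, 120], [-30, -22, 150], [-31, -22, 150], [-31, -22, 150], [-31, -22, 150]], rotation=[[0, 0, 0], [0, 0, 0], [0, 0, 0], [0, 0, 0], [0, 0, 0], [0, 0, 0], [0, 0, 0], [0, 0, 0]])

```text
t: 14.5
eef_pos: [0.5348, 0.0093, 0.2967]
ee_rot: [-1.929, -2.477, 0.002]
ft_force: [0.6, -0.2, 0.4]
finger_gap: -0.0
```

```bash
python3 look.py 11; python3 - <<'E'
import cv2,numpy as np
a=cv2.imread("pics/wrist1.png")[45:310,270:450];b=cv2.imread("pics/w11.png")[45:310,270:450]
cv2.imwrite("pics/cmp11.png",cv2.resize(np.hstack([a,b]),None,fx=2.2,fy=2.2,interpolation=cv2.INTER_CUBIC))
E
```

```text
14.55 [0.53485397 0.00942157 0.29673384] [ 0.18015259 -0.45870709  0.36691847]
jig [-35.34042625 100.85302936]
```

View pics/cmp11.png

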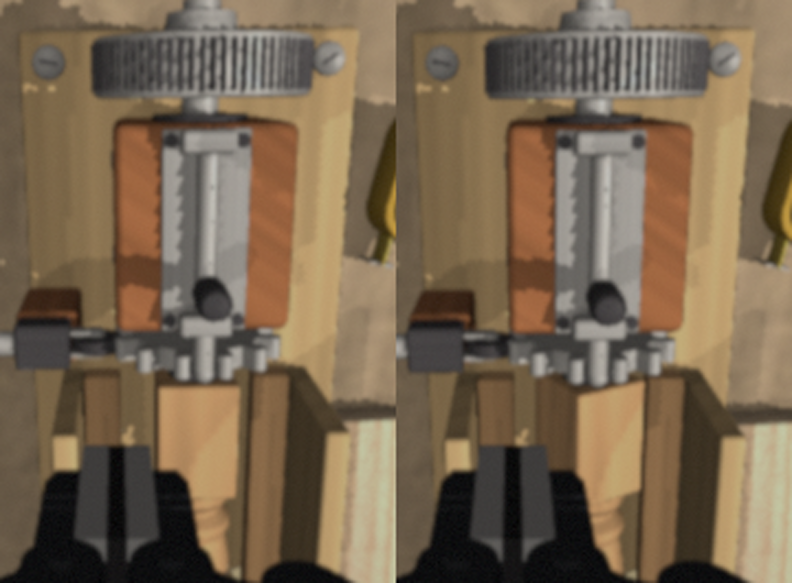

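The knob is back at its home spot, slightly further home than at the start. The bolt nose goes through the index plate, the leg head has turned one station, and the gripper is touching nothing. I'll hand the job in.

```bash
python3 -c "
from bench import ctrl
print(ctrl.close_job())"
```

```text
the job is handed in; nothing more can be done
None
```

The wheel is one station on and the bolt is home again. I handed the job in at about 14.6 s of the 45 s allowed; the interface gave no verdict.

- **Bolt withdrawn:** I pushed the knob back with the closed fingertips until it stopped solidly at about 12 N.
- **Wheel turned:** I rubbed the rim about 21 mm away from the robot, and the wheel clicked on by one station. The drag ran at 10–17 N, mostly around 10–13 N, which is slightly above the 6–15 N you gave. While feeling for contact before it, the downward push briefly reached 27 N (about 29 N in total with the sideways force). That is more than a light rub needs but under the 40 N limit.
- **Bolt home:** I pushed the knob back until it stopped solidly at about 12 N. The fingertip's stopping position agreed with 17 mm of bolt travel to within about 1 mm.
- **Final check:** the last wrist picture, compared with the first, shows the knob at its starting spot or slightly further home and the bolt nose through the index plate. The leg's square head is turned by about 30°, judged by eye; I had no direct reading of either joint. The gripper was clear, with only sensor noise on the force reading.
- **Bystanders:** I saw none of them move, though I took no final overview picture.
- **Disagreement:** the camera views differed by 3–5 mm on where the jig is, so I relied on contact for the final positions.

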